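# Finish the shortbread tower and cover it with the glass dome

## Robot

A 6-joint arm with a two-finger parallel gripper is mounted at the origin on a cart in front of the work surface, level with it; the furniture and walls round the work are solid. World frame = base frame: x ahead of the robot, y to its left, z up, the work surface at z = 0. Lengths are in m, angles in rad, forces in N, time in s.
With the tool pointing down it reaches from about 0.25 to 0.725 m from the base axis. Payload 4 kg.
Tool frame: the origin (TCP) lies midway between the tips of the shut fingers; the grasp point (between the pads) lies 19 mm behind it (bot.grip_depth is the distance from the TCP to the grasp point, in m); z points along the fingers, y is the line along which they close (so a half turn about z gives the same grasp; the last joint's range is limited). The gripper opens to 85 mm and grips with 20 to 120 N. Pads are 22 mm wide; open, the fingers measure 114 mm over their backs; the gripper's body (76 mm by 85 mm) begins 54 mm behind the grasp point. The pads swing forward as they close: fully open they stand 13 mm farther back than shut.
Start: joints at [1.165, 0.241, 0.005, 1.335, 0, 1.571], TCP at [0.197, 0.459, 0.196] pointing down, gripper open.
Joint ranges: [-2.72, 2.72], [-1.05, 1.87], [-1.09, 1.28], [-1.99, 2.15], [-1.42, 1.44], [-3.14, 3.14]. Speed limits (rad/s): [2.79, 2.79, 3.14, 3.14, 3.14, 3.14].

## Interface

Orientations are given as a unit quaternion [x, y, z, w].
In Python, from workcell import bot gives the robot as it stands.
- The arm moves only by the shell command python3 -m creep 'ROWS'. ROWS is JSON, one flat list of numbers, 5 for each row, row after row: the shift along the world's x, y, z in m, then the turn about the world's z in rad, then the finger opening in m, from 0 to 0.0854. In form: [x, y, z, twist, claw, x, y, z, twist, claw, ...]. A call has 1 to 10 rows; each row is the pose to reach, as a shift and turn from the pose commanded when the call began; what a row does not reach only later rows make up. A row lasts 1/12 s, in which the tool goes at most 41.7 mm and 7.16 degrees, less where a joint would pass 70% of its speed; a pose out of reach is approached as far as the arm can. A call with a gripper value outside its range is refused whole. The fingers move at their own pace and stop on an object; the grip force is fixed at half the most. Time passes only in rows, so rows that repeat a pose let the fingers close. It gives the time, the measured TCP pose, the force, the opening and the grip force at its end, in the units of the state.
- bot.get_obs(): the state, without advancing time (a new reading comes with each control period).
- bot.camera(name): name is "scene" or "top"; returns a dict with "pixels" (400x640x3 uint8, red, green, blue), "camera_matrix" (3x3 intrinsics, pixels), "extrinsics" (4x4, takes a point from world to camera coordinates). Camera axes: x right, y down, z forward; pixel columns grow to the right and rows downward; lengths in m; the calibration is good to about 2 mm. A picture is of the moment at which its call begins. There is no depth.
- bot.job_done(): hands the job in; it is judged then, once.
Trained networks look in the newest picture that a camera, given by its name, has taken for a name from the list of things; names that differ only in an ending like _2 or _b are one class to them, and where a whole thing is asked for, a point or a joint stands for the part that bears it (a point fixed in the world has none). Each returns a list of dicts, best first, with "score" (0 to 1); they miss things now and then, are a little off and sometimes report something else, mostly with a low value. They report only what shows in the picture. A call takes as long as a camera call.
- bot.look_for(camera, thing): "centre" ([column, row] as shares, 0 to 1, of the picture: columns of its width, rows of its height, amid what is visible of it).
- bot.place_of(camera, thing): "centre" ([column, row] as shares, 0 to 1, of the picture: columns of its width, rows of its height: a listed point, or the origin of a listed thing).
The state is a dict: "clock": time; "joint_pos": joint angles; "joint_vel": joint speeds; "tau": joint torques, N m; "eef_pos": TCP position; "tool_rot": TCP orientation; "ft_force": force on the tool from outside, world axes, zero at the start; "ft_torque": the same for the moment, N m; "grip_width": finger opening in m; "grasp_force": force on a finger pad.
Only numpy, scipy, OpenCV 4.12 (cv2) and the standard library are available. Lean on these libraries where they do the work, as an engineer would, in place of code of your own. Each camera call takes 0.05 s, during which the arm holds its last target. There are 200 camera calls.

## Task

Finish the shortbread tower on the round white cake plate: take the two fluted biscuits from the wire cooling rack and lay the middle-sized one on the large one that is already there, then the small one on top, each flat and well centred so that an even step shows all round. Then lift the glass dome by its knob and cover the tower, so that the dome stands level and fully down round the raised middle of the plate. Set biscuits and glass down gently, never drop them, and leave the timer and the wooden spoon where they are.

Things in the scene. Friction and masses are not known exactly. Their poses are not given: they have to be found in the camera images.
- cake_plate: Plain white ceramic cake plate, round, 176 mm across, fixed on the table. Origin: centre of its underside, z up. The outer part is a flat ledge 12 mm above the origin; a raised round middle of 107 mm diameter stands 5 mm above the ledge (its top is 17 mm above the origin). The dome's rim belongs on the ledge, round the raised middle.
- large_biscuit: Large round fluted shortbread biscuit, 84 mm across, 14 mm thick, 50 g, loose; it already lies centred on the raised middle of the plate. Origin: centre of its underside, z up.
- middle_biscuit: Middle-sized round fluted shortbread biscuit, 62 mm across, 13 mm thick, 26 g, lying on the cooling rack. Origin: centre of its underside, z up.
- small_biscuit: Small round fluted shortbread biscuit, 42 mm across, 12 mm thick, 14 g, lying on the cooling rack. Origin: centre of its underside, z up.
- glass_dome: Clear glass dome, open below, rim down on the table; 360 g. Outside 124 mm (127 at the rim bead), inside 116 mm: 4.5 mm of play all round the plate's raised middle. Glass top 72 mm above the rim, hollow to 67 mm. On it a wooden knob, diameter 27 mm from 81 to 96 mm above the rim (neck below, rounded above), top at 101 mm. Origin: centre of the rim plane, z up.
- cooling_rack: Steel wire cooling rack, 170 mm (its x) by 240 mm (its y), fixed on the table. Origin: centre of its footprint on the table; the wires run along its x and their tops, where the biscuits lie, are 21.5 mm above the origin. The two biscuits lie about 110 mm apart along its y, in either order.
- minute_timer: White kitchen timer with a red dial, 66 mm across, 46 mm high, standing behind the dome. A bystander, to be left alone. Origin: centre of its underside.
- spoon: Wooden spoon, 308 mm long, lying across the table behind the cake plate. A bystander, to be left alone. Origin: middle of its length on the table.

How it is judged:
On the way, in this order (a step that is already met when the one before it is completed fails the run):
1. the middle-sized biscuit lies flat and centred on the large one, released (horizontal distance between large_biscuit and cake_plate below 0.009 m and angle between each of large_biscuit, middle_biscuit's own z axis and vertical below 0.06 rad and z of large_biscuit in the frame of cake_plate below 0.02 m and horizontal distance between middle_biscuit and large_biscuit below 0.006 m and z of middle_biscuit in the frame of large_biscuit between 0.011 and 0.017 m and contact force between the fingers and middle_biscuit below 0.05 N), for 0.2 s.
2. the small biscuit lies flat and centred on the middle-sized one, released (horizontal distance between large_biscuit and cake_plate below 0.009 m and angle between each of large_biscuit, middle_biscuit, small_biscuit's own z axis and vertical below 0.06 rad and z of large_biscuit in the frame of cake_plate below 0.02 m and horizontal distance between middle_biscuit and large_biscuit below 0.006 m and z of middle_biscuit in the frame of large_biscuit between 0.011 and 0.017 m and horizontal distance between small_biscuit and middle_biscuit below 0.006 m and z of small_biscuit in the frame of middle_biscuit between 0.01 and 0.016 m and contact force between the fingers and small_biscuit below 0.05 N), for 0.2 s.
At the end, for the whole second after the job is handed in: Large biscuit flat within 9 mm of the plate's centre; middle one flat on it and small one on that, each within 6 mm of the centre of the one below; dome level, its rim down on the ledge (10 to 14.5 mm above the plate's underside), within 6.5 mm of the plate's centre; all released, at rest (horizontal distance between large_biscuit and cake_plate below 0.009 m and angle between each of large_biscuit, middle_biscuit, small_biscuit's own z axis and vertical below 0.06 rad and z of large_biscuit in the frame of cake_plate below 0.02 m and horizontal distance between middle_biscuit and large_biscuit below 0.006 m and z of middle_biscuit in the frame of large_biscuit between 0.011 and 0.017 m and horizontal distance between small_biscuit and middle_biscuit below 0.006 m and z of small_biscuit in the frame of middle_biscuit between 0.01 and 0.016 m and horizontal distance between glass_dome and cake_plate below 0.0065 m and z of glass_dome in the frame of cake_plate between 0.01 and 0.0145 m and angle between glass_dome's own z axis and vertical below 0.03 rad and linear speed of each of large_biscuit, middle_biscuit, small_biscuit, glass_dome below 0.01 m/s); the robot touches nothing.
It fails at once if a biscuit or the dome is dropped or banged onto the plate (faster than 0.4 m/s just above it) ((horizontal distance between middle_biscuit and cake_plate below 0.08 m and z of middle_biscuit in the frame of cake_plate below 0.055 m and linear speed of middle_biscuit above 0.4 m/s) or (horizontal distance between small_biscuit and cake_plate below 0.08 m and z of small_biscuit in the frame of cake_plate below 0.07 m and linear speed of small_biscuit above 0.4 m/s) or (horizontal distance between glass_dome and cake_plate below 0.08 m and z of glass_dome in the frame of cake_plate below 0.04 m and linear speed of glass_dome above 0.4 m/s)).
It fails at once if the dome is tipped over (more than 35 degrees) (angle between glass_dome's own z axis and vertical above 0.61 rad).
It fails at once if the timer or the wooden spoon is pushed more than 30 mm (distance of any of minute_timer, spoon from where it was at the start of the episode above 0.03 m).
It also fails if it takes over 64 s, if anything falls off the work surface, if the arm or the gripper's body presses on something with over 40 N, if the wrist force passes 120 N, or if a joint passes its speed limit or range.

## Working session

There is one attempt and no reset: what is moved stays moved. The work goes in short steps, Python scripts to look and compute and a shell command to move; the robot and the scene stay as the last step left them, time stands still between calls to the robot, and variables do not carry over. Pictures are saved under pics/ and viewed, at most 12 in all, crops included, and the job is handed in when it is done.

```bash
mkdir -p pics; ls
cat > h.py <<'E'
import numpy as np, cv2
from workcell import bot
W=np.array([640,400])
def ray(c,px):
    K=np.array(c["camera_matrix"]);T=np.array(c["extrinsics"]);R=T[:3,:3];o=-R.T@T[:3,3]
    d=R.T@np.linalg.solve(K,[px[0],px[1],1]);return o,d/np.linalg.norm(d)
def atz(c,px,z):
    o,d=ray(c,px);return o+d*(z-o[2])/d[2]
def tri(rs):
    A=sum(np.eye(3)-np.outer(d,d) for o,d in rs);b=sum((np.eye(3)-np.outer(d,d))@o for o,d in rs);return np.linalg.solve(A,b)
def proj(c,p):
    K=np.array(c["camera_matrix"]);T=np.array(c["extrinsics"]);q=K@(T[:3,:3]@p+T[:3,3]);return q[:2]/q[2]
E
cat > look.py <<'E'
from h import *
C={n:bot.camera(n) for n in("scene","top")}
for n in C: cv2.imwrite(f"pics/{n}0.png",C[n]["pixels"][:,:,::-1]); print(n,ray(C[n],(320,200)))
for t in "cake_plate large_biscuit middle_biscuit small_biscuit glass_dome cooling_rack minute_timer spoon".split():
    rs=[]
    for n in C:
        r=bot.place_of(n,t)
        print(t,n,[(np.round(np.array(x["centre"])*W,1).tolist(),round(x["score"],2)) for x in r[:3]])
        if r: rs.append(ray(C[n],np.array(r[0]["centre"])*W))
    if len(rs)==2: print("   ",tri(rs).round(4))
o=bot.get_obs();print(o["eef_pos"],o["tool_rot"],o["clock"],o["grip_width"])
E
python3 look.py
```

```text
pics
scene (array([-0.02976358, -0.53609254,  0.77849271]), array([ 0.55050801,  0.44996847, -0.70318512]))
top (array([ 0.3954064 , -0.04775071,  1.35668989]), array([ 0.14382306,  0.01286297, -0.98951982]))
cake_plate scene [([301.8, 207.8], 0.92)]
cake_plate top [([320.8, 226.5], 0.74), ([327.3, 151.0], 0.4)]
    [ 0.5154 -0.0295  0.0113]
large_biscuit scene [([305.8, 205.9], 0.74)]
large_biscuit top [([318.2, 227.5], 0.69)]
    [ 0.5193 -0.0293  0.0146]
middle_biscuit scene [([378.4, 252.0], 0.8)]
middle_biscuit top [([413.9, 232.4], 0.7)]
    [ 0.5122 -0.2847  0.0183]
small_biscuit scene [([397.7, 283.0], 0.5), ([287.7, 149.1], 0.49)]
small_biscuit top [([454.3, 248.6], 0.5)]
    [ 0.4655 -0.3805  0.0266]
glass_dome scene [([240.7, 177.9], 0.9)]
glass_dome top [([222.2, 232.6], 0.85)]
    [ 0.4995  0.2341 -0.0134]
cooling_rack scene [([386.8, 272.4], 0.82)]
cooling_rack top [([432.4, 241.6], 0.7)]
    [ 4.877e-01 -3.337e-01  4.000e-04]
minute_timer scene [([286.7, 150.3], 0.54)]
minute_timer top [([235.2, 158.3], 0.92)]
    [0.6988 0.2082 0.0009]
spoon scene [([346.4, 178.5], 0.59)]
spoon top [([323.9, 153.7], 0.7), ([321.0, 226.3], 0.57)]
    [ 0.7205 -0.0366 -0.0061]
[0.197373   0.45938877 0.19571513] [2.01511768e-01 9.79486094e-01 3.15145336e-07 3.03311761e-06] 0.9 0.08546332550832651
```

View pics/scene0.png

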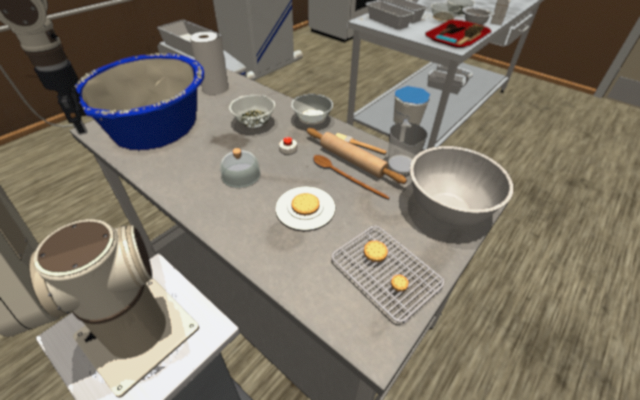

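View pics/top0.png

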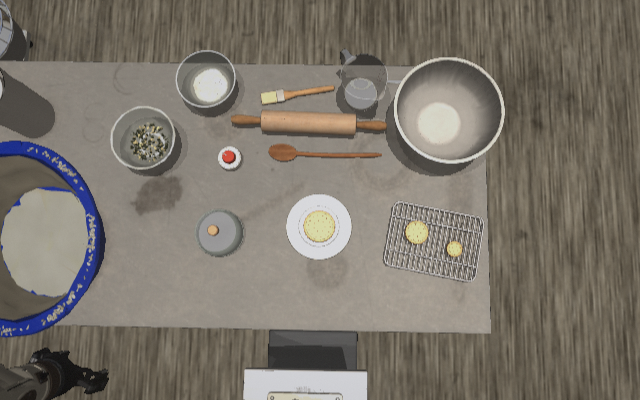

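The top view shows the plate at (320,226), the middle biscuit at (416,232), the small one at (455,249), the dome at (219,233) with its knob at (213,230), the spoon at row 153 and the timer at (230,157). The scene view agrees: plate (305,208), biscuits (376,251) and (400,283), dome (240,167). Next I refine these by silhouette fits in both views.

```bash
cat > fit.py <<'E'
from h import *
from scipy.optimize import least_squares
S=4
def up(c): return cv2.resize(c["pixels"],None,fx=S,fy=S,interpolation=cv2.INTER_CUBIC)
def mask(c,kind):
    hsv=cv2.cvtColor(up(c),cv2.COLOR_RGB2HSV)
    if kind=="bisc": return cv2.inRange(hsv,(15,75,110),(32,255,255))
    if kind=="knob": return cv2.inRange(hsv,(5,90,90),(20,255,255))
    if kind=="plate": return cv2.inRange(hsv,(0,0,178),(180,40,255))|mask(c,"bisc")
def blob(c,kind,near,r=45):
    m=mask(c,kind).copy();h=np.zeros_like(m);cv2.circle(h,tuple(int(v*S) for v in near),r*S,255,-1);m&=h
    n,l,s,_=cv2.connectedComponentsWithStats(m);i=1+np.argmax(s[1:,4])
    k,_=cv2.findContours((l==i).astype(np.uint8),cv2.RETR_EXTERNAL,cv2.CHAIN_APPROX_NONE)
    M=cv2.moments(max(k,key=cv2.contourArea));return (np.array([M["m10"],M["m01"]])/M["m00"]+.5)/S-.5,M["m00"]/S**2
def sil(c,p,D,zs):
    a=np.linspace(0,2*np.pi,90,endpoint=False)
    P=np.array([proj(c,p+[D/2*np.cos(t),D/2*np.sin(t),z]) for z in zs for t in a],np.float32)
    M=cv2.moments(cv2.convexHull(P));return np.array([M["m10"],M["m01"]])/M["m00"],M["m00"]
def fit(C,kind,near,D,zs,p0,r=45,v=1):
    obs={n:blob(C[n],kind,near[n],r) for n in C}
    f=lambda p:np.concatenate([sil(C[n],p,D,zs)[0]-obs[n][0] for n in C])
    s=least_squares(f,np.array(p0,float))
    if v: print(near,s.x.round(4),"res",s.fun.round(2),"area o/m",[(round(obs[n][1]),round(sil(C[n],s.x,D,zs)[1])) for n in C])
    return s.x
E
cat > m.py <<'E'
from fit import *
C={n:bot.camera(n) for n in("scene","top")}
L=fit(C,"bisc",dict(scene=(305,204),top=(320,226)),.084,(0,.014),(.515,-.03,.017))
M=fit(C,"bisc",dict(scene=(376,251),top=(416,232)),.062,(0,.013),(.51,-.28,.02),18)
s=fit(C,"bisc",dict(scene=(400,283),top=(455,249)),.042,(0,.012),(.46,-.38,.02),14)
P=fit(C,"plate",dict(scene=(305,208),top=(320,226)),.176,(.012,),(.515,-.03,0))
K=fit(C,"knob",dict(scene=(237,152),top=(213,230)),.027,(.081,.096),(.5,.23,0),10)
for n in C:
    a=cv2.cvtColor(C[n]["pixels"],cv2.COLOR_RGB2BGR)
    for p,D,z in((L,.084,.014),(M,.062,.013),(s,.042,.012),(P,.176,.012),(P,.107,.017),(K,.127,0),(K,.027,.096)):
        q=np.array([proj(C[n],p+[D/2*np.cos(t),D/2*np.sin(t),z]) for t in np.linspace(0,6.28,80)])
        cv2.polylines(a,[np.int32(q*16)],True,(255,0,255),1,cv2.LINE_AA,4)
    x0=190 if n=="top" else 210
    globals()[n]=cv2.resize(a[130:300,x0:x0+290],None,fx=1.75*800/800,fy=1.75,interpolation=cv2.INTER_CUBIC)
cv2.imwrite("pics/fit.png",np.vstack([top,scene]))
# rack wire direction
E
python3 m.py
```

```text
{'scene': (305, 204), 'top': (320, 226)} [ 0.5203 -0.0293  0.0181] res [-0.22  0.02  0.24 -0.14] area o/m [(474, 555), (746, 815)]
{'scene': (376, 251), 'top': (416, 232)} [ 0.5083 -0.2837  0.0239] res [-0.11  0.01  0.09 -0.07] area o/m [(402, 438), (426, 467)]
{'scene': (400, 283), 'top': (455, 249)} [ 0.467  -0.3813  0.0232] res [-0.09  0.02  0.08 -0.08] area o/m [(234, 259), (199, 226)]
{'scene': (305, 208), 'top': (320, 226)} [ 5.215e-01 -2.750e-02  4.000e-04] res [-0.14  0.05  0.08 -0.07] area o/m [(2079, 1996), (3320, 3439)]
{'scene': (237, 152), 'top': (213, 230)} [0.4998 0.2357 0.0034] res [-0.26 -0.    0.06 -0.19] area o/m [(59, 71), (75, 107)]
```

View pics/fit.png

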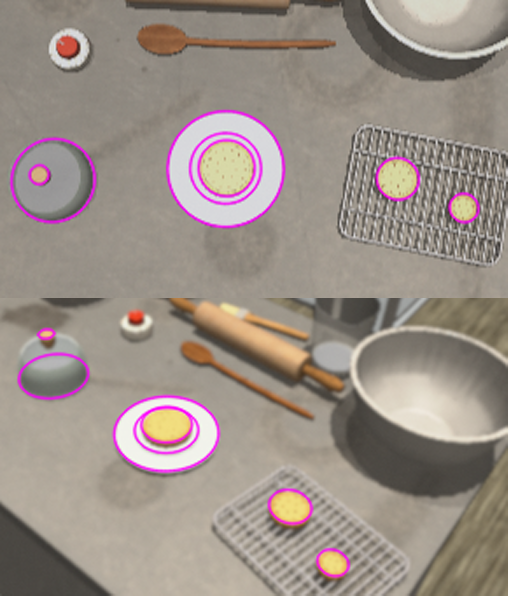

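The outlines lie tightly on both biscuits, the plate, the large biscuit and the dome in both views (dome knob near (40,175) in the enlarged top crop). The measured heights match the text, so I start moving.

```bash
python3 -m creep '[0.015,-0.035,0,-0.117,0.085,0.031,-0.07,0,-0.234,0.085,0.047,-0.108,0,-0.351,0.085,0.063,-0.146,0,-0.468,0.085,0.079,-0.184,0,-0.585,0.085,0.095,-0.222,0,-0.702,0.085,0.111,-0.26,0,-0.819,0.085,0.127,-0.298,0,-0.936,0.085,0.143,-0.336,0,-1.05,0.085,0.159,-0.374,0,-1.165,0.085]'; python3 -m creep '[0.016,-0.037,0,0,0.085,0.032,-0.074,0,0,0.085,0.048,-0.111,0,0,0.085,0.064,-0.148,0,0,0.085,0.08,-0.185,0,0,0.085,0.096,-0.222,0,0,0.085,0.112,-0.26,0,0,0.085,0.128,-0.298,0,0,0.085,0.14,-0.335,0,0,0.085,0.152,-0.369,0,0,0.085]'; python3 -c "
from h import *
print(bot.get_obs())"
```

```text
clock: 1.83
eef_pos: [0.3568, 0.0835, 0.1961]
tool_rot: [0.709, 0.705, 0.001, 0.0]
ft_force: [1.5, -0.2, -0.1]
grip_width: 0.0845
grasp_force: 0.0
clock: 2.67
eef_pos: [0.5087, -0.2861, 0.1954]
tool_rot: [0.707, 0.707, -0.0, 0.0]
ft_force: [0.3, 0.0, -0.2]
grip_width: 0.0852
grasp_force: 0.0
{'clock': 2.6667, 'joint_pos': array([-5.12206727e-01,  4.09267978e-01,  2.41872178e-01,  1.40329770e+00,
       -1.06960245e-04,  1.05948161e+00]), 'joint_vel': array([-0.49807617,  0.65212102,  0.97082568,  0.31624284,  0.00958896,
       -0.4995718 ]), 'tau': array([  0.15573506, -47.93915033,  22.8380996 ,  -0.28165972,
        -0.15317362,   0.3624314 ]), 'eef_pos': array([ 0.50869469, -0.28606002,  0.19543454]), 'tool_rot': array([ 7.07422083e-01,  7.06791335e-01, -3.75960546e-05,  6.39548334e-05]), 'ft_force': array([ 0.29685051,  0.04237613, -0.15814429]), 'ft_torque': array([-0.03529877, -0.0584417 , -0.04460944]), 'grasp_force': 0.0, 'grip_width': 0.08520813079583657}
```

```bash
python3 -m creep '[0,0,-0.03,0,0.085,0,0,-0.06,0,0.085,0,0,-0.09,0,0.085,0,0,-0.12,0,0.085,0,0,-0.145,0,0.085,0,0,-0.16,0,0.085,0,0,-0.17,0,0.085,0,0,-0.176,0,0.085,0,0,-0.178,0,0.085,0,0,-0.178,0,0.085]'; python3 -m creep '[0,0,0,0,0.056,0,0,0,0,0.056,0,0,0,0,0.056,0,0,0,0,0.056,0,0,0,0,0.056,0,0,0,0,0.056]'
```

```text
clock: 3.5
eef_pos: [0.5088, -0.2838, 0.0181]
tool_rot: [0.707, 0.707, 0.0, 0.0]
ft_force: [0.0, 0.2, 1.8]
grip_width: 0.0848
grasp_force: 0.0
clock: 4.0
eef_pos: [0.5085, -0.2837, 0.018]
tool_rot: [0.707, 0.707, 0.0, 0.0]
ft_force: [0.9, 0.5, 1.1]
grip_width: 0.0562
grasp_force: 0.0
```

```bash
python3 -m creep '[0,0,0,0,0.05,0,0,0,0,0.05,0,0,0,0,0.05]'
python3 - <<'E'
from h import *
c=bot.camera("scene");cv2.imwrite("pics/g1.png",cv2.resize(c["pixels"][180:320,300:460,::-1],None,fx=4,fy=4,interpolation=cv2.INTER_CUBIC))
E
```

```text
clock: 4.25
eef_pos: [0.5083, -0.2836, 0.0177]
tool_rot: [0.707, 0.707, -0.0, -0.0]
ft_force: [0.3, -0.3, 0.4]
grip_width: 0.0499
grasp_force: 0.0
```

View pics/g1.png

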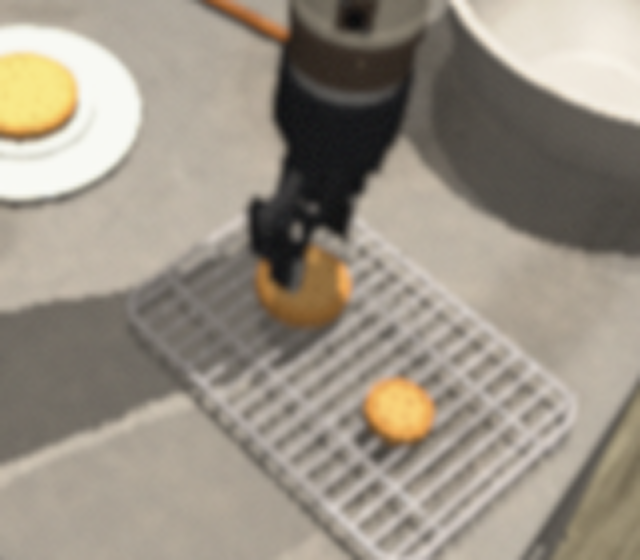

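The fingers at (290,260) in the crop closed above the biscuit instead of round it. The biscuit hasn't moved. I'll open, go lower and close again while watching the force.

```bash
python3 -m creep '[0,0,0,0,0.085,0,0,0,0,0.085,0,0,0,0,0.085,0,0,0,0,0.085,0,0,-0.003,0,0.085,0,0,-0.006,0,0.085,0,0,-0.008,0,0.085,0,0,-0.009,0,0.085,0,0,-0.009,0,0.085]'; python3 -m creep '[0,0,0,0,0.056,0,0,0,0,0.056,0,0,0,0,0.056,0,0,0,0,0.056,0,0,0,0,0.056,0,0,0,0,0.056]'
```

```text
clock: 5.05
eef_pos: [0.508, -0.2834, 0.0082]
tool_rot: [0.707, 0.707, -0.0, -0.0]
ft_force: [0.1, -0.8, -0.3]
grip_width: 0.0847
grasp_force: 0.0
clock: 5.55
eef_pos: [0.5085, -0.2836, 0.0088]
tool_rot: [0.707, 0.707, 0.0, 0.0]
ft_force: [-0.2, 0.8, -0.3]
grip_width: 0.0561
grasp_force: 0.0
```

Run:
```python
from h import *
c=bot.camera("scene");d=bot.camera("top")
f=lambda a:cv2.resize(a[:,:,::-1],(480,300),interpolation=cv2.INTER_CUBIC)
cv2.imwrite("pics/g2.png",np.vstack([f(c["pixels"][220:270,340:420]),f(d["pixels"][200:250,380:460])]))
```

```text
(no output)
```

View pics/g2.png

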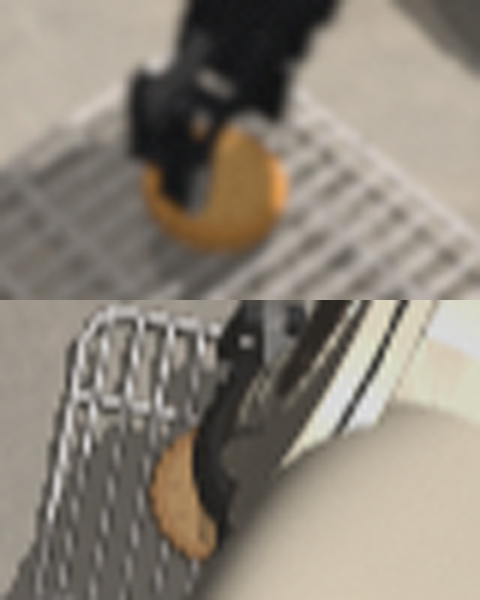

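The finger tip, at about (370,254) in the scene image, is still over the biscuit's top and the edge shows beyond it. I work out its height by projecting candidate tip points.

Run:
```python
from h import *
c=bot.camera("scene");d=bot.camera("top")
for x in(.472,.480,.536):
  for z in(.01,.02,.03,.04): print(x,z,(proj(c,np.array([x,-.2837,z]))).round(1),proj(d,np.array([x,-.2837,z])).round(1))
o=bot.get_obs();print(o["eef_pos"],o["grip_width"],o["grasp_force"],o["ft_force"])
from fit import *
for n,C,p in(("s",c,(376,251)),("t",d,(410,232))): print(n,blob(C,"bisc",p,18))
```

```text
0.472 0.01 [366.3 263.6] [415.2 246.3]
0.472 0.02 [366.7 261.3] [415.8 246.1]
0.472 0.03 [367.1 258.9] [416.5 245.9]
0.472 0.04 [367.5 256.5] [417.2 245.6]
0.48 0.01 [368.1 261.6] [415.2 243.2]
0.48 0.02 [368.5 259.3] [415.8 243. ]
0.48 0.03 [368.9 257. ] [416.5 242.8]
0.48 0.04 [369.3 254.6] [417.2 242.5]
0.536 0.01 [380.  248.4] [415.  222.1]
0.536 0.02 [380.5 246.1] [415.6 221.7]
0.536 0.03 [381.  243.7] [416.3 221.4]
0.536 0.04 [381.5 241.3] [417. 221.]
[ 0.50839296 -0.28363417  0.00874761] 0.05583056383937812 0.0 [ 0.44428924 -0.2406475  -0.33602384]
s (array([377.933972  , 252.22156747]), 237.3125)
t (array([409.76935904, 233.09893763]), 117.90625)
```

```bash
python3 -m creep '[0,0,0,0,0.085,0,0,0,0,0.085,0,0,0,0,0.085,0,0,-0.002,0,0.085,0,0,-0.005,0,0.085,0,0,-0.007,0,0.085,0,0,-0.008,0,0.085,0,0,-0.008,0,0.085]'; python3 -m creep '[0,0,0,0,0.056,0,0,0,0,0.056,0,0,0,0,0.056,0,0,0,0,0.056,0,0,0,0,0.056,0,0,0,0,0.056]'
```

```text
clock: 6.42
eef_pos: [0.508, -0.2834, 0.0001]
tool_rot: [0.707, 0.707, -0.0, -0.0]
ft_force: [-0.4, 0.3, 0.2]
grip_width: 0.0847
grasp_force: 0.0
clock: 6.92
eef_pos: [0.5084, -0.2836, 0.0008]
tool_rot: [0.707, 0.707, 0.0, 0.0]
ft_force: [0.4, 0.5, 0.0]
grip_width: 0.056
grasp_force: 0.0
```

```bash
python3 -m creep '[0,0,0,0,0.085,0,0,0,0,0.085,0,0,0,0,0.085,0,0,-0.002,0,0.085,0,0,-0.005,0,0.085,0,0,-0.007,0,0.085,0,0,-0.007,0,0.085]'; python3 -m creep '[0,0,0,0,0.056,0,0,0,0,0.056,0,0,0,0,0.056,0,0,0,0,0.056,0,0,0,0,0.056,0,0,0,0,0.056]'
python3 - <<'E'
from h import *
c=bot.camera("scene")
f=lambda a:cv2.resize(a[:,:,::-1],(640,400),interpolation=cv2.INTER_CUBIC)
cv2.imwrite("pics/g3.png",f(c["pixels"][220:270,340:420]))
E
```

```text
clock: 7.5
eef_pos: [0.5078, -0.2833, -0.0071]
tool_rot: [0.707, 0.707, -0.0, -0.001]
ft_force: [-0.4, -0.4, -0.0]
grip_width: 0.0848
grasp_force: 0.0
clock: 8.0
eef_pos: [0.5092, -0.284, -0.0053]
tool_rot: [0.707, 0.707, 0.0, 0.001]
ft_force: [-0.7, -0.1, 6.3]
grip_width: 0.056
grasp_force: 2.8
```

View pics/g3.png

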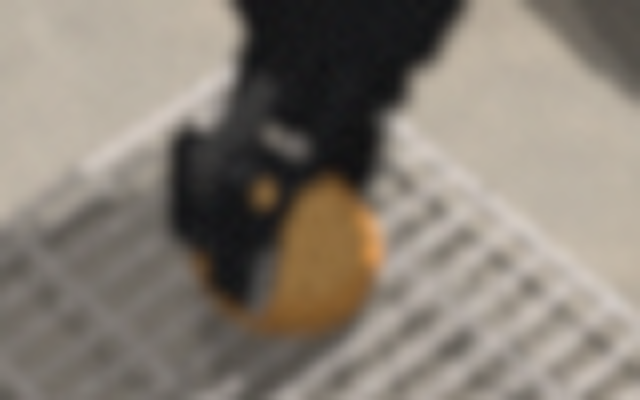

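The finger now presses on the biscuit's top (6 N up), so the tip is about 40 mm behind the TCP at this opening. I'll open, drop 8 mm more and close.

```bash
python3 -m creep '[0,0,0.002,0,0.085,0,0,0.002,0,0.085,0,0,0.002,0,0.085,0,0,-0.002,0,0.085,0,0,-0.005,0,0.085,0,0,-0.008,0,0.085,0,0,-0.008,0,0.085]'; python3 -m creep '[0,0,0,0,0.056,0,0,0,0,0.056,0,0,0,0,0.056,0,0,0,0,0.056,0,0,0,0,0.056,0,0,0,0,0.056]'
```

```text
clock: 8.63
eef_pos: [0.5075, -0.2831, -0.0155]
tool_rot: [0.707, 0.707, -0.0, -0.001]
ft_force: [-0.4, 0.2, 0.3]
grip_width: 0.0849
grasp_force: 0.0
clock: 9.13
eef_pos: [0.509, -0.284, -0.0136]
tool_rot: [0.707, 0.707, 0.0, 0.001]
ft_force: [-0.3, -1.0, 3.4]
grip_width: 0.0589
grasp_force: 64.4
```

Gripped (64 N, 58.9 mm at the flutes). Lift and carry.

```bash
python3 -m creep '[0,0,0.005,0,0.056,0,0,0.015,0,0.056,0,0,0.03,0,0.056,0,0,0.05,0,0.056,0.0005,0.01,0.065,0,0.056,0.001,0.03,0.075,0,0.056,0.003,0.055,0.08,0,0.056,0.004,0.085,0.08,0,0.056,0.006,0.115,0.08,0,0.056,0.007,0.145,0.08,0,0.056]'; python3 -m creep '[0.001,0.03,0,0,0.056,0.002,0.055,0,0,0.056,0.003,0.08,0,0,0.056,0.0045,0.098,0,0,0.056,0.005,0.106,-0.002,0,0.056,0.005,0.109,-0.01,0,0.056,0.005,0.1095,-0.02,0,0.056,0.005,0.1095,-0.03,0,0.056,0.005,0.1095,-0.035,0,0.056,0.005,0.1095,-0.035,0,0.056]';python3 - <<'E'
from h import *
c=bot.camera("scene");d=bot.camera("top")
f=lambda a:cv2.resize(a[:,:,::-1],(480,300),interpolation=cv2.INTER_CUBIC)
cv2.imwrite("pics/g4.png",np.vstack([f(c["pixels"][175:225,265:345]),f(d["pixels"][200:250,280:360])]))
E
```

```text
clock: 9.97
eef_pos: [0.5154, -0.1375, 0.0665]
tool_rot: [0.707, 0.707, 0.0, 0.0]
ft_force: [-0.6, 0.2, -0.6]
grip_width: 0.0591
grasp_force: 64.3
clock: 10.8
eef_pos: [0.5184, -0.0301, 0.0284]
tool_rot: [0.708, 0.707, -0.002, -0.002]
ft_force: [-1.2, -0.2, -0.0]
grip_width: 0.0593
grasp_force: 64.3
```

View pics/g4.png

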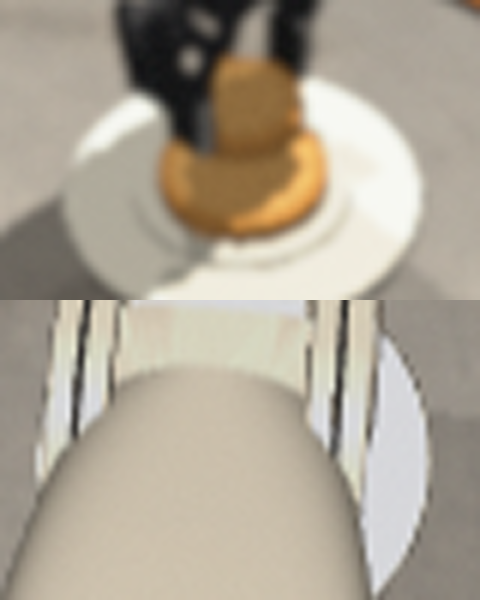

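The biscuit is held level (260,100 in the upper crop), above the large one on the plate. Lower it.

```bash
python3 -m creep '[0,0,-0.007,0,0.056,0,0,-0.014,0,0.056,0,0,-0.02,0,0.056,0,0,-0.025,0,0.056,0,0,-0.029,0,0.056,0,0,-0.031,0,0.056,0,0,-0.032,0,0.056,0,0,-0.032,0,0.056,0,0,-0.032,0,0.056]'; python3 -m creep '[0,0,-0.001,0,0.056,0,0,-0.002,0,0.056,0,0,-0.002,0,0.056]'
```

```text
clock: 11.65
eef_pos: [0.5206, -0.0291, -0.0011]
tool_rot: [0.707, 0.707, 0.0, 0.0]
ft_force: [0.3, 0.1, -0.3]
grip_width: 0.059
grasp_force: 64.3
clock: 11.9
eef_pos: [0.5204, -0.0291, -0.0033]
tool_rot: [0.707, 0.707, 0.0, 0.0]
ft_force: [0.0, 0.1, -0.3]
grip_width: 0.059
grasp_force: 64.3
```

```bash
python3 -m creep '[0,0,-0.001,0,0.056,0,0,-0.001,0,0.056,0,0,-0.001,0,0.056]'; python3 -m creep '[0,0,-0.001,0,0.056,0,0,-0.001,0,0.056]'
```

```text
clock: 12.15
eef_pos: [0.5205, -0.0291, -0.0041]
tool_rot: [0.707, 0.707, 0.0, 0.0]
ft_force: [0.0, -0.4, 1.7]
grip_width: 0.0591
grasp_force: 64.5
clock: 12.32
eef_pos: [0.5206, -0.0291, -0.0041]
tool_rot: [0.707, 0.707, 0.0, 0.0]
ft_force: [-1.9, 0.5, 8.4]
grip_width: 0.0593
grasp_force: 65.2
```

Touchdown. Release, rise, and head for the small biscuit.

```bash
python3 -m creep '[0,0,0.0008,0,0.056,0,0,0.0008,0,0.063,0,0,0.0008,0,0.068,0,0,0.0008,0,0.085,0,0,0.0008,0,0.085,0,0,0.0008,0,0.085,0,0,0.01,0,0.085,0,0,0.035,0,0.085,0,0,0.065,0,0.085,0,0,0.09,0,0.085]'; python3 -m creep '[-0.004,-0.03,0.005,0,0.085,-0.008,-0.06,0.01,0,0.085,-0.012,-0.095,0.01,0,0.085,-0.017,-0.13,0.01,0,0.085,-0.022,-0.165,0.01,0,0.085,-0.027,-0.2,0.01,0,0.085,-0.033,-0.235,0.01,0,0.085,-0.04,-0.275,0.01,0,0.085,-0.047,-0.315,0.01,0,0.085,-0.053,-0.352,0.01,0,0.085]'
python3 - <<'E'
from fit import *
C={n:bot.camera(n) for n in("scene","top")}
M=fit(C,"bisc",dict(scene=(305,204),top=(320,226)),.084,(0,.014),(.515,-.03,.017))
c=C["scene"];d=C["top"]
f=lambda a:cv2.resize(a[:,:,::-1],(480,300),interpolation=cv2.INTER_CUBIC)
def ov(c,n):
    a=c["pixels"].copy();return a
cv2.imwrite("pics/g5.png",np.vstack([f(c["pixels"][175:225,265:345]),f(d["pixels"][200:250,280:360])]))
for n in C:
  for h,D in ((.031,.084),(.044,.062)): print(n,h,proj(C[n],np.array([.5203,-.0293,h])).round(1))
E
```

```text
clock: 13.15
eef_pos: [0.5203, -0.0291, 0.0866]
tool_rot: [0.707, 0.707, 0.0, 0.0]
ft_force: [0.0, -1.1, 0.4]
grip_width: 0.085
grasp_force: 0.0
clock: 13.98
eef_pos: [0.4667, -0.3833, 0.0956]
tool_rot: [0.707, 0.707, -0.0, 0.0]
ft_force: [0.7, -0.6, 0.7]
grip_width: 0.0853
grasp_force: 0.0
{'scene': (305, 204), 'top': (320, 226)} [ 0.5204 -0.0291  0.0182] res [-0.21  0.02  0.18 -0.19] area o/m [(475, 555), (746, 815)]
scene 0.031 [304.8 201.9]
scene 0.044 [304.7 198.7]
top 0.031 [319.1 225.6]
top 0.044 [319.  225.1]
```

View pics/g5.png

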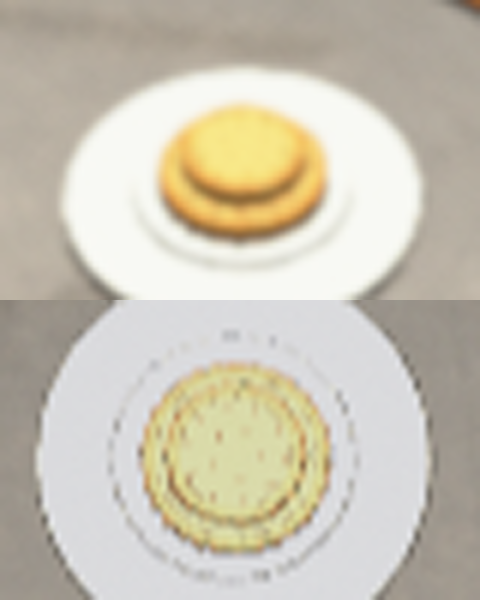

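The middle biscuit lies flat, with an even step (inner circle at (236,450), outer at (236,457) in the lower crop, so within about 2 mm). Now the small one.

```bash
python3 -m creep '[0,0,-0.025,0,0.085,0,0,-0.05,0,0.08,0,0,-0.07,0,0.07,0,0,-0.085,0,0.065,0,0,-0.096,0,0.065,0,0,-0.102,0,0.065,0,0,-0.105,0,0.065,0,0,-0.106,0,0.065,0,0,-0.106,0,0.065]'; python3 -m creep '[0,0,0,0,0.035,0,0,0,0,0.035,0,0,0,0,0.035,0,0,0,0,0.035,0,0,0,0,0.035,0,0,0,0,0.035]'
```

```text
clock: 14.83
eef_pos: [0.468, -0.3814, -0.0105]
tool_rot: [0.707, 0.707, 0.0, 0.001]
ft_force: [0.8, -0.1, 0.7]
grip_width: 0.065
grasp_force: 0.0
clock: 15.33
eef_pos: [0.4683, -0.3818, -0.0097]
tool_rot: [0.707, 0.707, 0.0, 0.001]
ft_force: [0.1, 0.1, 6.1]
grip_width: 0.0386
grasp_force: 59.7
```

```bash
python3 -m creep '[0,0,0.005,0,0.035,0,0,0.015,0,0.035,0,0,0.03,0,0.035,0,0.002,0.05,0,0.035,0.0015,0.012,0.065,0,0.035,0.005,0.03,0.075,0,0.035,0.009,0.06,0.08,0,0.035,0.014,0.095,0.08,0,0.035,0.019,0.13,0.08,0,0.035,0.025,0.165,0.08,0,0.035]'; python3 -m creep '[0.006,0.035,0,0,0.035,0.011,0.07,0,0,0.035,0.016,0.105,0,0,0.035,0.021,0.14,0,0,0.035,0.025,0.165,0,0,0.035,0.028,0.18,-0.003,0,0.035,0.029,0.186,-0.012,0,0.035,0.029,0.187,-0.022,0,0.035,0.029,0.187,-0.03,0,0.035,0.029,0.187,-0.03,0,0.035]';python3 -m creep '[0,0,-0.006,0,0.035,0,0,-0.012,0,0.035,0,0,-0.017,0,0.035,0,0,-0.021,0,0.035,0,0,-0.023,0,0.035,0,0,-0.0245,0,0.035,0,0,-0.0245,0,0.035,0,0,-0.0245,0,0.035]'
```

```text
clock: 16.17
eef_pos: [0.4924, -0.215, 0.0697]
tool_rot: [0.707, 0.707, 0.0, 0.0]
ft_force: [1.0, -0.1, 0.0]
grip_width: 0.0388
grasp_force: 60.2
clock: 17.0
eef_pos: [0.5191, -0.03, 0.0362]
tool_rot: [0.708, 0.707, -0.002, -0.002]
ft_force: [-0.4, 0.2, -0.6]
grip_width: 0.039
grasp_force: 60.3
clock: 17.67
eef_pos: [0.5215, -0.0291, 0.0143]
tool_rot: [0.707, 0.707, 0.0, 0.0]
ft_force: [-0.2, 0.8, 0.3]
grip_width: 0.0388
grasp_force: 60.3
```

```bash
python3 -m creep '[0,0,-0.001,0,0.035,0,0,-0.0015,0,0.035,0,0,-0.0015,0,0.035]'; python3 -m creep '[0,0,-0.001,0,0.035,0,0,-0.001,0,0.035]'
```

```text
clock: 17.92
eef_pos: [0.5216, -0.029, 0.0129]
tool_rot: [0.707, 0.707, 0.0, 0.0]
ft_force: [0.4, -0.1, 0.5]
grip_width: 0.0388
grasp_force: 60.3
clock: 18.08
eef_pos: [0.5217, -0.0291, 0.0128]
tool_rot: [0.707, 0.707, 0.0, 0.0]
ft_force: [-2.1, 0.2, 7.2]
grip_width: 0.0388
grasp_force: 60.9
```

```bash
python3 -m creep '[0,0,0.0008,0,0.035,0,0,0.0008,0,0.043,0,0,0.0008,0,0.05,0,0,0.0008,0,0.065,0,0,0.0008,0,0.065,0,0,0.0008,0,0.065,0,0,0.015,0,0.065,0,0,0.045,0,0.065,0,0,0.08,0,0.065,0,0,0.12,0,0.065]'; python3 -m creep '[-0.002,0.03,0.005,0,0.065,-0.005,0.065,0.01,0,0.065,-0.008,0.1,0.01,0,0.065,-0.011,0.135,0.01,0,0.065,-0.014,0.17,0.01,0,0.065,-0.017,0.205,0.01,0,0.065,-0.019,0.235,0.01,0,0.065,-0.021,0.256,0.01,0,0.065,-0.021,0.265,0.01,0,0.065]'
python3 - <<'E'
from fit import *
C={n:bot.camera(n) for n in("scene","top")}
c=C["scene"];d=C["top"]
f=lambda a:cv2.resize(a[:,:,::-1],(480,300),interpolation=cv2.INTER_CUBIC)
cv2.imwrite("pics/g6.png",np.vstack([f(c["pixels"][175:225,265:345]),f(d["pixels"][200:250,280:360])]))
E
```

```text
clock: 18.92
eef_pos: [0.5196, -0.029, 0.1313]
tool_rot: [0.707, 0.707, -0.001, -0.002]
ft_force: [1.6, -1.1, -0.1]
grip_width: 0.0653
grasp_force: 0.0
clock: 19.67
eef_pos: [0.4997, 0.2389, 0.1414]
tool_rot: [0.706, 0.708, 0.0, -0.0]
ft_force: [0.2, -0.2, -0.0]
grip_width: 0.0652
grasp_force: 0.0
```

View pics/g6.png

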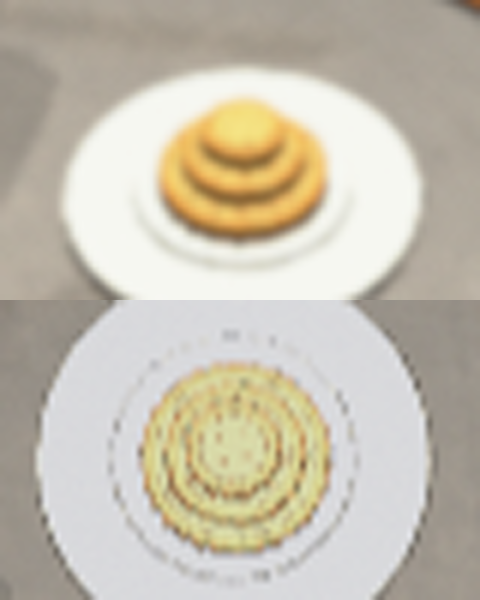

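The tower is concentric: the small biscuit is centred at about (235,448) against (236,457) for the large one in the lower crop, which is within parallax. Now the dome.

```bash
python3 -m creep '[0,0,-0.02,0,0.055,0,0,-0.045,0,0.055,0,0,-0.065,0,0.055,0,0,-0.08,0,0.055,0,0,-0.09,0,0.055,0,0,-0.095,0,0.055,0,0,-0.098,0,0.055,0,0,-0.098,0,0.055,0,0,-0.098,0,0.055]'; python3 -m creep '[0,0,0,0,0.022,0,0,0,0,0.022,0,0,0,0,0.022,0,0,0,0,0.022,0,0,0,0,0.022,0,0,0,0,0.022,0,0,0,0,0.022]'
```

```text
clock: 20.52
eef_pos: [0.5011, 0.2359, 0.0446]
tool_rot: [0.707, 0.707, 0.001, 0.0]
ft_force: [-0.1, -1.0, 0.1]
grip_width: 0.055
grasp_force: 0.0
clock: 21.1
eef_pos: [0.501, 0.2363, 0.0449]
tool_rot: [0.707, 0.707, 0.001, 0.0]
ft_force: [-1.4, -0.1, 5.7]
grip_width: 0.0243
grasp_force: 58.9
```

```bash
python3 -m creep '[0,0,0.002,0,0.022,0,0,0.006,0,0.022,0,0,0.012,0,0.022,0,0,0.02,0,0.022,0,0,0.03,0,0.022,0,0,0.04,0,0.022,0,0,0.05,0,0.022,0,0,0.06,0,0.022,0,0,0.065,0,0.022,0,0,0.065,0,0.022]'
python3 - <<'E'
from h import *
C={n:bot.camera(n) for n in("scene","top")}
f=lambda a:cv2.resize(a[:,:,::-1],(480,300),interpolation=cv2.INTER_CUBIC)
A=[]
for n in C:
    a=C[n]["pixels"].copy()
    u=(proj(C[n],np.array([.501,.236,.105]))).astype(int)
    A.append(f(a[u[1]-45:u[1]+30,u[0]-60:u[0]+60]))
cv2.imwrite("pics/g7.png",np.vstack(A))
E
```

```text
clock: 21.93
eef_pos: [0.5016, 0.2365, 0.1108]
tool_rot: [0.707, 0.707, 0.002, 0.001]
ft_force: [0.5, 0.0, -2.9]
grip_width: 0.024
grasp_force: 59.1
```

View pics/g7.png

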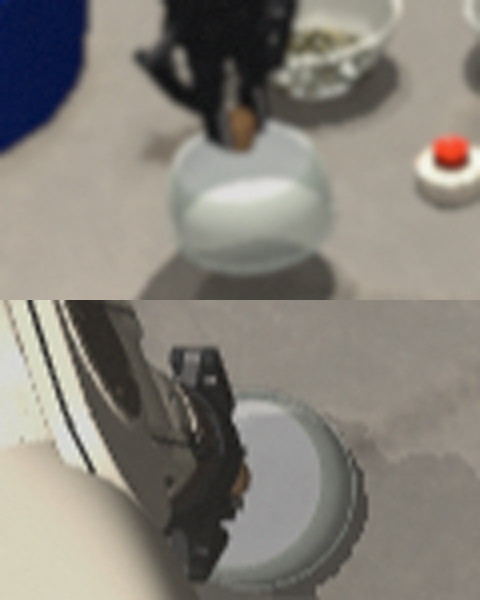

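The dome hangs level from the knob (240,130 in the upper crop), weight −2.9 N. Raise it more and carry it over the plate.

```bash
python3 -m creep '[0,0,0.008,0,0.022,0,0,0.018,0,0.022,0.0005,-0.005,0.028,0,0.022,0.001,-0.013,0.035,0,0.022,0.002,-0.028,0.038,0,0.022,0.004,-0.05,0.038,0,0.022,0.006,-0.074,0.038,0,0.022,0.008,-0.098,0.038,0,0.022,0.01,-0.122,0.038,0,0.022,0.012,-0.146,0.038,0,0.022]'; python3 -m creep '[0.002,-0.024,0,0,0.022,0.004,-0.046,0,0,0.022,0.005,-0.068,0,0,0.022,0.006,-0.088,0,0,0.022,0.007,-0.102,0,0,0.022,0.0075,-0.111,0,0,0.022,0.008,-0.116,0,0,0.022,0.008,-0.118,0,0,0.022,0.008,-0.118,0,0,0.022,0.008,-0.118,0,0,0.022]'; python3 -m creep '[0,0,-0.007,0,0.022,0,0,-0.014,0,0.022,0,0,-0.02,0,0.022,0,0,-0.024,0,0.022,0,0,-0.025,0,0.022,0,0,-0.025,0,0.022,0,0,-0.025,0,0.022]'
python3 - <<'E'
from h import *
C={n:bot.camera(n) for n in("scene","top")}
f=lambda a:cv2.resize(a[:,:,::-1],(480,300),interpolation=cv2.INTER_CUBIC)
A=[]
for n in C:
    a=f(C[n]["pixels"][165:235,245:357]) if n=="scene" else f(C[n]["pixels"][195:255,272:368])
    o=(245,165,480/112) if n=="scene" else (272,195,5.)
    for D,z,col in((.127,.078,(255,0,255)),(.107,.017,(0,160,0)),(.176,.012,(255,0,0))):
        q=np.array([proj(C[n],np.array([.521+D/2*np.cos(t),-.028+D/2*np.sin(t),z])) for t in np.linspace(0,6.28,90)])
        q=(q+.5-o[:2])*o[2];cv2.polylines(a,[np.int32(q*16)],True,col,1,cv2.LINE_AA,4)
    A.append(a)
cv2.imwrite("pics/g8.png",np.vstack(A))
E
```

```text
clock: 22.87
eef_pos: [0.5126, 0.0881, 0.1477]
tool_rot: [0.707, 0.707, 0.0, 0.0]
ft_force: [0.3, -0.0, -3.7]
grip_width: 0.0245
grasp_force: 59.2
clock: 23.7
eef_pos: [0.5203, -0.0275, 0.1468]
tool_rot: [0.707, 0.707, 0.0, -0.0]
ft_force: [0.2, -0.4, -3.0]
grip_width: 0.024
grasp_force: 59.2
clock: 24.28
eef_pos: [0.5204, -0.0281, 0.1217]
tool_rot: [0.707, 0.707, -0.0, -0.0]
ft_force: [0.0, -0.2, -2.8]
grip_width: 0.0243
grasp_force: 59.2
```

View pics/g8.png

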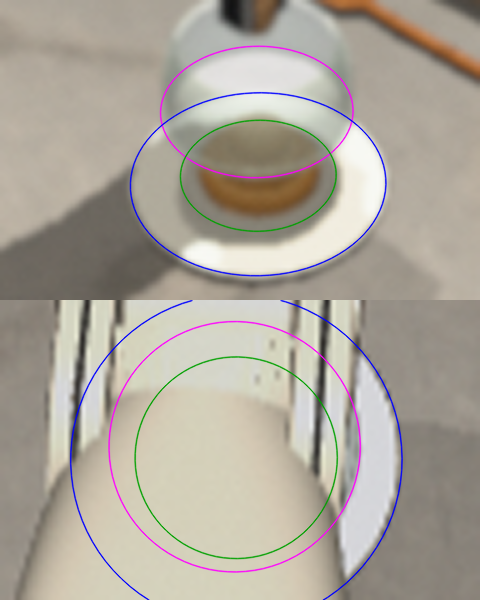

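The dome's rim matches the predicted circle in the scene crop (left 161, right 353, bottom 177), concentric with the plate. Lower gently.

```bash
python3 -m creep '[0,0,-0.005,0,0.022,0,0,-0.011,0,0.022,0,0,-0.018,0,0.022,0,0,-0.025,0,0.022,0,0,-0.032,0,0.022,0,0,-0.038,0,0.022,0,0,-0.043,0,0.022,0,0,-0.047,0,0.022,0,0,-0.05,0,0.022,0,0,-0.05,0,0.022]'; python3 -m creep '[0,0,-0.003,0,0.022,0,0,-0.006,0,0.022,0,0,-0.009,0,0.022,0,0,-0.011,0,0.022,0,0,-0.011,0,0.022,0,0,-0.011,0,0.022]'
```

```text
clock: 25.22
eef_pos: [0.5199, -0.0281, 0.071]
tool_rot: [0.707, 0.707, -0.0, -0.0]
ft_force: [-0.3, 0.0, -3.2]
grip_width: 0.0241
grasp_force: 59.2
clock: 25.72
eef_pos: [0.5203, -0.0281, 0.0606]
tool_rot: [0.707, 0.707, -0.0, -0.0]
ft_force: [-0.4, -1.0, -2.8]
grip_width: 0.0245
grasp_force: 59.2
```

```bash
python3 -m creep '[0,0,-0.001,0,0.022,0,0,-0.002,0,0.022,0,0,-0.003,0,0.022,0,0,-0.003,0,0.022]'; python3 -m creep '[0,0,-0.001,0,0.022,0,0,-0.001,0,0.022,0,0,-0.001,0,0.022]'
```

```text
clock: 26.05
eef_pos: [0.5203, -0.0281, 0.0575]
tool_rot: [0.707, 0.707, -0.0, -0.0]
ft_force: [-0.7, -0.0, -2.7]
grip_width: 0.0241
grasp_force: 59.2
clock: 26.3
eef_pos: [0.5204, -0.0281, 0.0569]
tool_rot: [0.707, 0.707, 0.0, 0.0]
ft_force: [-0.1, 0.3, -1.2]
grip_width: 0.0242
grasp_force: 59.3
```

```bash
python3 -m creep '[0,0,-0.0007,0,0.022,0,0,-0.0007,0,0.022]'; python3 -m creep '[0,0,0,0,0.028,0,0,0,0,0.034,0,0,0,0,0.05,0,0,0,0,0.06,0,0,0,0,0.06,0,0,0,0,0.06]';  python3 -m creep '[0,0,0.01,0,0.06,0,0,0.03,0,0.06,0,0,0.06,0,0.06,0,0,0.09,0,0.06,-0.02,0.03,0.1,0,0.06,-0.05,0.06,0.1,0,0.06,-0.08,0.09,0.1,0,0.06,-0.11,0.12,0.1,0,0.06,-0.13,0.15,0.1,0,0.06,-0.14,0.17,0.1,0,0.06]'
python3 - <<'E'
from h import *
C={n:bot.camera(n) for n in("scene","top")}
f=lambda a:cv2.resize(a[:,:,::-1],(480,300),interpolation=cv2.INTER_CUBIC)
A=[]
for n in C:
    a=f(C[n]["pixels"][165:235,245:357]) if n=="scene" else f(C[n]["pixels"][195:255,272:368])
    o=(245,165,480/112) if n=="scene" else (272,195,5.)
    for D,z,col in((.127,.012,(255,0,255)),(.027,.108,(255,0,255)),(.176,.012,(255,0,0))):
        q=np.array([proj(C[n],np.array([.521+D/2*np.cos(t),-.028+D/2*np.sin(t),z])) for t in np.linspace(0,6.28,90)])
        q=(q+.5-o[:2])*o[2];cv2.polylines(a,[np.int32(q*16)],True,col,1,cv2.LINE_AA,4)
    A.append(a)
cv2.imwrite("pics/g9.png",np.vstack(A))
E
```

```text
clock: 26.47
eef_pos: [0.5204, -0.0282, 0.0568]
tool_rot: [0.707, 0.707, 0.0, 0.0]
ft_force: [-2.0, 0.7, 4.0]
grip_width: 0.0242
grasp_force: 60.0
clock: 26.97
eef_pos: [0.5205, -0.0281, 0.056]
tool_rot: [0.707, 0.707, 0.0, 0.0]
ft_force: [0.1, -0.4, -0.3]
grip_width: 0.0599
grasp_force: 0.0
clock: 27.8
eef_pos: [0.3775, 0.1435, 0.1569]
tool_rot: [0.706, 0.708, 0.0, -0.0]
ft_force: [0.9, 0.0, 0.5]
grip_width: 0.0602
grasp_force: 0.0
```

View pics/g9.png

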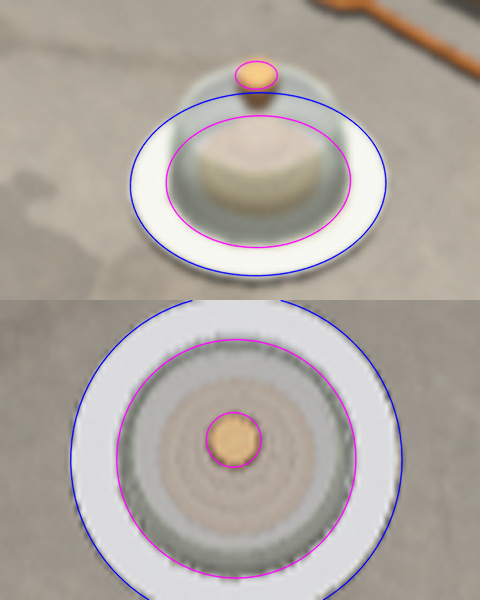

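The dome sits level and concentric on the plate. Its rim and knob coincide with the predicted circles in both crops (knob at (234,440) below), and the tower shows inside. Handing in.

```bash
python3 -m creep '[0,0,0,0,0.06,0,0,0,0,0.06]'; python3 -c "
from workcell import bot
print(bot.job_done())"
```

```text
clock: 28.07
eef_pos: [0.3809, 0.1418, 0.1566]
tool_rot: [0.707, 0.707, 0.0, 0.0]
ft_force: [0.9, -0.6, -0.1]
grip_width: 0.0599
grasp_force: 0.0
the job is handed in; nothing more can be done
None
```

The job is handed in at about 28 s of the 64 s allowed: by the camera images, the tower is stacked and centred to within about 2 mm and the dome stands level and fully down round it; the hand-in gave no verdict.

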